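# Unlatch a drying cartridge, weigh it and shelve it in the return caddy

### The arm

A 7-joint arm with a two-finger parallel gripper is mounted at the origin on the work surface. World frame = base frame: x ahead of the robot, y to its left, z up, the work surface at z = 0. Lengths are in m, angles in rad, forces in N, time in s.
With the tool pointing down it reaches from about 0.425 to 0.875 m from the base axis. Payload 8.4 kg.
Tool frame: the origin (TCP) lies midway between the tips of the shut fingers; the grasp point (between the pads) lies 19 mm behind it (env.pinch_z is the distance from the TCP to the grasp point, in m); z points along the fingers, y is the direction in which the jaws open and shut (so a half turn about z gives the same grasp; the last joint's range is limited). The gripper opens to 85 mm and grips with 20 to 120 N. Pads are 22 mm wide; open, the fingers measure 114 mm over their backs; the gripper's body (76 mm by 85 mm) begins 54 mm behind the grasp point. The pads swing forward as they close: fully open they stand 13 mm farther back than shut.
Start: joints at [-1.273, 0.333, 0.04, 1.465, -0.013, 1.343, -0.059], TCP at [0.251, 0.599, 0.231] pointing down, gripper open.
Joint ranges: [-2.58, 2.58], [-0.38, 2.09], [-1.3, 1.39], [0.25, 2.4], [-1.5, 4.64], [0.08, 2.09], [-2.65, 2.65]. Speed limits (rad/s): [2.22, 2.22, 2.79, 2.79, 3.14, 3.14, 3.14].

### API

Orientations are given as a rotation vector (axis times angle).
In Python, from station import env gives the robot as it stands.
- The arm moves only by the shell command python3 -m handwheel 'ROWS'. ROWS is JSON, a list of rows, each an object with "rotation": the turn, a rotation vector about the tool's x, y, z in degrees, a list of three; "linear": the shift along the tool's x, y, z in mm, a list of three; "jaw": the opening, from 0 (shut) to 1 (fully open). A call has 1 to 10 rows; each row is the pose to reach, as a shift and turn from the pose measured when the call began, along the tool's axes at that moment; what a row does not reach only later rows make up. A row lasts 1/12 s, in which the tool goes at most 41.7 mm and 7.16 degrees, less where a joint would pass 70% of its speed; a pose out of reach is approached as far as the arm can. A call with a gripper value outside its range is refused whole. The fingers move at their own pace and stop on an object; the grip force is fixed at half the most. Time passes only in rows, so rows that repeat a pose let the fingers close. It gives the time, the measured TCP pose, the force and the opening at its end, in the units of the state.
- env.observe(): the state, without advancing time (a new reading comes with each control period).
- env.get_image(name): name is "scene" or "top"; returns (picture, depth): 480x640x3 uint8, red, green, blue; 480x640 float32, m along the optical axis (not along the pixel's ray), 0 where there is no reading.
- env.calibration(name): a dict with "mtx" (3x3 intrinsics, pixels), "dist" ([k1, k2, p1, p2, k3] as OpenCV has them; the pictures are not rectified), "pose" (4x4, takes a point from camera to world coordinates). Camera axes: x right, y down, z forward; pixel columns grow to the right and rows downward; lengths in m; the calibration is good to about 2 mm. A picture is of the moment at which its call begins. calibration takes no time and is no camera call.
- env.job_done(): hands the job in, once; it reports no verdict.
The state is a dict: "time_s": time; "joints": joint angles; "joint_velocities": joint speeds; "tau": joint torques, N m; "position": TCP position; "ee_rot": TCP orientation; "force": force on the tool from outside, world axes, zero at the start; "torque": the same for the moment, N m; "width": finger opening in m.
Only numpy, scipy, OpenCV 4.12 (cv2) and the standard library are available. Lean on these libraries where they do the work, as an engineer would, in place of code of your own. Each camera call takes 0.05 s, during which the arm holds its last target. There are 200 camera calls.

### The job

Squeeze the orange snap tab of the drying cartridge inward and, keeping it pressed, lift the cartridge straight out of the cream dryer without forcing the latch. Stand it upright on the balance pan and let go for a good second so that it can be weighed, then take it again by its two ribbed ends, tab unpressed, and stand it upright on the floor of the blue caddy's bay, broad faces to the two high walls, and let go. Set it down gently each time, never drop it, and leave the bottle, the jar and the wrench where they are.

Things in the scene. Friction and masses are not known exactly. Their poses are not given: they have to be found in the camera images.
- cartridge: White box-shaped drying cartridge, blue windows on its broad faces, loose, 0.3-0.5 kg. Origin: centre of underside, z up. Body 56 mm long (x), 40 mm thick (y), 95 mm high; a squeeze handle on top reaches 120 mm. At the start it stands latched in the dryer's well, its x along the dryer's x, only the handle and the top 5 mm of the body showing. 2 mm play all round.
- tab (a joint): Inward travel (m) of the orange tab along the cartridge's -y: 0 released, 0.009 fully pressed; spring 2.5 N rising to 9.5 N. Its catch juts 7.5 mm beyond the +y face (to y = +27.5 mm when released), 68 to 76 mm above the underside, under the dryer's lip. Pressed 8 mm or more it is free of the lip; else the cartridge cannot come out.
- grip_handle (a point): On the cartridge, middle of the squeeze handle, 107.5 mm above the underside. Handle: 34 mm wide along x, 95 to 120 mm up, 40 mm over its outer faces: fixed white fin (y = -20) and orange tab (y = +20). Squeezing them presses the tab and holds the cartridge; fully pressed it is 31 mm wide, its middle at y = -4.5 mm: centre the squeeze there, or the cartridge is pushed against the well.
- grip_ends (a point): On the cartridge, mid-body, 78 mm above the underside. The two ends (x = -28 and +28 mm) are flat with shallow grey ribs 65 to 88 mm above the underside: take it here across its 56 mm length (along its x) without touching the tab.
- dryer: Cream bench-top gas dryer, 150 (x) x 130 (y) x 102 mm high, fixed; flat gauge and green switch on top. Origin: centre of underside. The cartridge's well goes straight down at its centre, 60 x 44 mm, floor 12 mm above the underside; a 10 mm thick lip on its +y side holds the catch.
- dryer_well (a point): Centre of the well's mouth, level with the dryer's top face, 102 mm above the bench.
- balance: Light grey laboratory balance, 150 (x) x 170 (y) x 45 mm, fixed, dark display on its +x side. Origin: centre of its underside.
- balance_pan (a point): Centre of the top face of the balance's round dark grey pan, 120 mm in diameter, 55 mm above the bench; the pan does not move.
- caddy: Blue return caddy, 106 (x) x 86 (y) mm, fixed. Origin: centre of its underside. One bay, 66 mm wide (y) between two walls 10 mm thick whose tops are 114 mm above the bench; the ends of the bay (along x) are open but for sills 10 mm high above the floor, 80 mm apart.
- caddy_bay (a point): Centre of the bay's floor, 6 mm above the bench; x runs along the walls. The cartridge's x goes along this x, either way round.
- amber_bottle: Amber bottle, 60 mm in diameter, 125 mm high, standing loose; bystander. Origin: centre of its underside.
- white_jar: White jar with a blue lid, 68 mm in diameter, 75 mm high, standing loose; bystander. Origin: centre of its underside.
- wrench: Steel wrench 160 mm long, lying loose; bystander.
Mind the look-alikes: they are no part of the job. Leave any purple look-alike of the cartridge alone.

How it is judged:
By the outcome, as a careful person would: the job done as asked, in the order asked, and still so for the second after the job is handed in, with the robot touching nothing.
It also fails if it takes over 61 s, if anything falls off the work surface, if the arm or the gripper's body presses on something with over 40 N, if the wrist force passes 120 N, or if a joint passes its speed limit or range.

## Working session

There is one attempt and no reset: what is moved stays moved. The work goes in short steps, Python scripts to look and compute and a shell command to move; the robot and the scene stay as the last step left them, time stands still between calls to the robot, and variables do not carry over. Pictures are saved under pics/ and viewed, about 8 in all and at most 12, crops included, and the job is handed in when it is done.

```bash
mkdir -p pics; ls
python3 - <<'E'
from station import env
import cv2,numpy as np
print(env.observe(), env.pinch_z)
for n in("scene","top"):
    p,d=env.get_image(n); cv2.imwrite(f"pics/{n}0.png",p[...,::-1]); np.savez(f"{n}0.npz",p=p,d=d)
    c=env.calibration(n); print(n,c)
E
```

```text
pics
{'time_s': 0.0, 'joints': array([-1.27319066,  0.33392553,  0.03989748,  1.46628469, -0.01339637,
        1.34331295, -0.05851688]), 'joint_velocities': array([-1.56546117e-03,  1.32049543e-03,  1.58674462e-03, -1.25232728e-03,
       -2.34488775e-03, -3.02314518e-05, -1.81419359e-03]), 'tau': array([ 4.59018011e-04, -6.58583164e+01,  1.36547707e+00, -4.05543101e+01,
        1.66176556e-02,  1.28732159e-02, -1.64356720e-05]), 'position': array([0.25106957, 0.59904663, 0.23040558]), 'ee_rot': array([-6.19265039e-01, -3.07974353e+00,  2.59429539e-03]), 'force': array([ 0.39320985,  0.80685477, -0.45049746]), 'torque': array([-0.01158128, -0.01601793,  0.01480135]), 'width': 0.08539879720891087} 0.0187
scene {'mtx': array([[524.4351184 ,   0.        , 313.10236355],
       [  0.        , 524.4351184 , 230.52476348],
       [  0.        ,   0.        ,   1.        ]]), 'dist': array([-0.03137203,  0.        ,  0.        ,  0.        ,  0.        ]), 'pose': array([[-0.22025006,  0.64656758, -0.73036996,  1.32317595],
       [ 0.97541914,  0.15127312, -0.16023089,  0.16952446],
       [ 0.00688524, -0.7477077 , -0.66399231,  0.77688181],
       [ 0.        ,  0.        ,  0.        ,  1.        ]])}
top {'mtx': array([[544.97885874,   0.        , 332.62082078],
       [  0.        , 544.97885874, 239.85522967],
       [  0.        ,   0.        ,   1.        ]]), 'dist': array([-0.05025783,  0.        ,  0.        ,  0.        ,  0.        ]), 'pose': array([[-0.01995427, -0.99018293,  0.13834588,  0.39093853],
       [-0.999756  ,  0.02107268,  0.00662399,  0.00369227],
       [-0.00947428, -0.13817995, -0.99036182,  1.36589257],
       [ 0.        ,  0.        ,  0.        ,  1.        ]])}
```

View pics/top0.png

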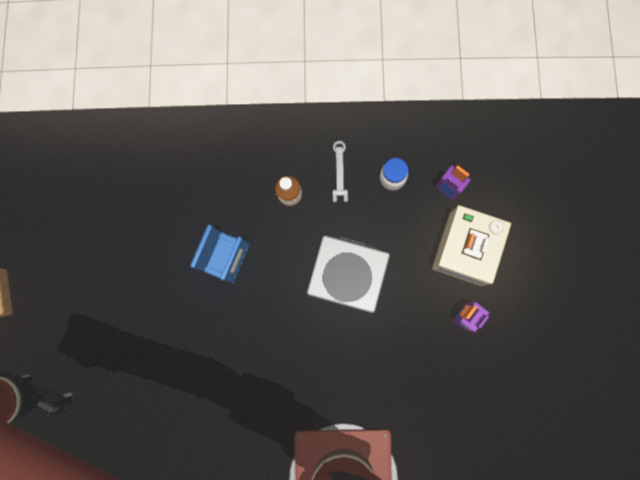

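View pics/scene0.png

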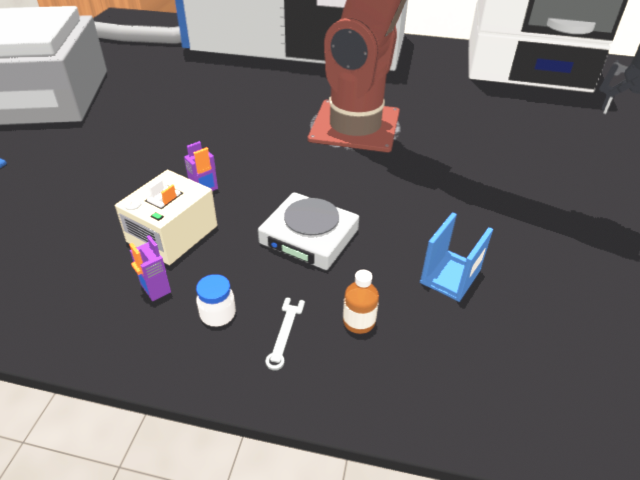

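The top view shows the dryer at (472,245), with the white fin and orange tab near (477,243). The balance pan is at (348,277), the caddy at (220,255) and the two purple look-alikes at (454,182) and (472,317). The bottle (289,190), wrench (340,172) and jar (394,172) are beyond the balance. Next I'll fit these from depth.

```bash
cat > h.py <<'E'
import numpy as np,cv2
from station import env
def cloud(n,p,d):
    c=env.calibration(n); v,u=np.nonzero(d>0)
    q=cv2.undistortPoints(np.stack([u,v],1).astype(float)[:,None],c["mtx"],c["dist"])[:,0]
    z=d[v,u]; P=np.c_[q*z[:,None],z]; T=c["pose"]
    return P@T[:3,:3].T+T[:3,3], p[v,u].astype(int)
def rect(P):
    r=cv2.minAreaRect((P[:,:2]*1000).astype(np.float32)); return np.round(r[0],1),np.round(r[1],1),round(r[2],1),len(P)
def box(P,x0,x1,y0,y1,z0,z1): return (P[:,0]>x0)&(P[:,0]<x1)&(P[:,1]>y0)&(P[:,1]<y1)&(P[:,2]>z0)&(P[:,2]<z1)
E
python3 - <<'E'
from h import *
for n in("top","scene"):
    f=np.load(f"{n}0.npz"); P,C=cloud(n,f["p"],f["d"])
    # coarse
    if n=="top":
        T=[env.calibration(n)]
        for (u,v) in [(450,255),(472,245),(348,275),(220,255),(454,182),(472,317),(289,190),(394,172)]:
            i=np.where((f["d"]>0).ravel(),1,0).cumsum()[v*640+u]-1; print(u,v,P[i].round(3),C[i])
    sat=C.max(1)-C.min(1)
    org=(C[:,0]>180)&(C[:,2]<90)&(C[:,0]-C[:,1]>60)
    print(n,"bench z",np.median(P[box(P,.35,.8,-.5,.5,-.02,.02)][:,2]))
    m=box(P,.3,.75,-.48,-.15,.09,.112); cream=m&(C[:,0]>C[:,2]+15)&(C[:,1]>120); print("dryer top",rect(P[cream]),np.median(P[cream][:,2]))
    m=box(P,.35,.65,-.45,-.2,.115,.145); 
    print("orange",rect(P[m&org]),P[m&org].mean(0).round(4)); w=m&(sat<40)&(C[:,0]>130); print("white",rect(P[w]),P[w].mean(0).round(4)); print("handle",rect(P[m]))
    m=box(P,.3,.7,-.2,.2,.048,.062)&(C.max(1)<150)&(sat<40);Q=P[m]; 
    (c,r)=cv2.minEnclosingCircle((Q[:,:2]*1000).astype(np.float32)); print("pan",c,r,Q.mean(0).round(4),len(Q))
    m=box(P,.3,.8,-.2,.2,.035,.05)&(C.min(1)>120); print("bal",rect(P[m]))
    bl=(C[:,2]>C[:,0]+50)
    m=bl&box(P,.3,.8,.1,.5,.1,.125); print("caddy tops",rect(P[m]),np.median(P[m][:,2]))
    m=bl&box(P,.3,.8,.1,.5,.002,.02); print("caddy low",rect(P[m]))
    m=bl&box(P,.3,.8,.1,.5,-.01,.125); print("caddy all",rect(P[m]))
E
```

```text
450 255 [ 0.526 -0.262  0.099] [243 239 219]
472 245 [ 0.551 -0.32   0.079] [149 134 125]
348 275 [ 0.488 -0.023  0.055] [143 143 143]
220 255 [0.548 0.297 0.007] [104 155 215]
454 182 [ 0.696 -0.275  0.121] [158  94 190]
472 317 [ 0.381 -0.31   0.08 ] [ 90  58 106]
289 190 [0.688 0.113 0.106] [152 102  67]
394 172 [ 0.736 -0.141  0.072] [ 65 115 209]
top bench z 0.0009387887159426622
dryer top (array([ 551.9, -320.8]), array([132.1, 152.6]), 69.7, 3028) 0.10319197421536996
orange (array([ 473.7, -303.1]), array([ 20.3, 189.3]), 86.5, 37) [ 0.4852 -0.2997  0.1256]
white (array([ 557.6, -342.4]), array([47.4, 48.4]), 19.5, 59) [ 0.5454 -0.3353  0.1283]
handle (array([ 475.2, -317.8]), array([ 56.2, 232.4]), 84.3, 216)
pan (561.8590087890625, 44.99402618408203) 158.389404296875 [ 0.4873 -0.0182  0.0558] 1748
bal (array([603.5,   8.1]), array([289.8, 350.8]), 75.2, 2311)
caddy tops (array([544. , 284.7]), array([ 87.7, 105.5]), 67.1, 484) 0.1134055623588921
caddy low (array([550.6, 299.6]), array([118.7, 108.8]), 67.1, 803)
caddy all (array([550.3, 300.5]), array([121.5, 110.3]), 66.8, 1839)
scene bench z 0.0007282346346049184
dryer top (array([ 544.2, -317.8]), array([152.6, 360.9]), 77.9, 889) 0.09982046839430803
orange (array([ 475.4, -301.5]), array([ 19.1, 195.3]), 87.4, 124) [ 0.5164 -0.3008  0.1226]
white (array([ 550.6, -321. ]), array([41.2, 36.6]), 70.4, 147) [ 0.5463 -0.3328  0.1256]
handle (array([ 467.1, -316.2]), array([ 51.9, 215.2]), 86.3, 385)
pan (482.476806640625, -17.69395637512207) 61.7548713684082 [ 0.5111 -0.0047  0.0544] 94
bal (array([617. ,  15.7]), array([308.7, 384.3]), 75.6, 2712)
caddy tops (array([543. , 284.6]), array([ 87.7, 109.6]), 66.5, 591) 0.11366846788887841
caddy low (array([471.8, 292.7]), array([127.3, 247.5]), 67.6, 1345)
caddy all (array([471.3, 292.8]), array([128.4, 250.3]), 67.7, 3015)
```

Run:
```python
from h import *
for n in("top","scene"):
    f=np.load(f"{n}0.npz"); P,C=cloud(n,f["p"],f["d"]); sat=C.max(1)-C.min(1)
    D=np.array([.5519,-.3208]);a=np.deg2rad(-20.3); L=(P[:,:2]-D)@np.array([[np.cos(a),-np.sin(a)],[np.sin(a),np.cos(a)]])
    m=(abs(L)<.035).all(1)&(P[:,2]>.122)&(P[:,2]<.14)
    org=m&(sat>60); w=m&~org
    for k,s in(("tab",org),("fin",w)): print(n,k,rect(P[s]),"local min/max",(np.percentile(L[s],[3,97],axis=0)*1000).round(1).tolist(),np.median(P[s][:,2]).round(4))
    m=box(P,.35,.62,-.13,.09,.051,.062)&(C.max(1)<190);Q=P[m]; print("pan",rect(Q),cv2.minEnclosingCircle((Q[:,:2]*1000).astype(np.float32)),np.median(Q[:,2]))
    m=box(P,.35,.62,-.14,.12,.035,.065);print("bal",rect(P[m]))
```

```text
top tab (array([ 556.6, -304.1]), array([ 7.1, 32.3]), 66.4, 51) local min/max [[-16.7, 14.1], [14.2, 19.9]] 0.133
top fin (array([ 554.7, -331.2]), array([46.6, 23.3]), 22.3, 44) local min/max [[-16.0, -20.5], [14.7, -14.1]] 0.1318
pan (array([487.3, -12.2]), array([134.9, 121.8]), 54.0, 1833) ((501.1665954589844, -14.010273933410645), 77.8525619506836) 0.05589843327175403
bal (array([496.9, -23.9]), array([170.2, 156.5]), 73.2, 4361)
scene tab (array([ 557.3, -303. ]), array([ 7.6, 36.9]), 69.4, 86) local min/max [[-17.7, 15.7], [14.6, 21.9]] 0.1301
scene fin (array([ 550.7, -321.2]), array([42.2, 35. ]), 73.2, 96) local min/max [[-17.1, -19.1], [15.0, 15.4]] 0.1305
pan (array([483.3, -20. ]), array([121. , 115.6]), 19.9, 1606) ((481.947021484375, -18.52752113342285), 61.9295768737793) 0.05608698394954831
bal (array([495.3, -21.7]), array([170.8, 159.3]), 72.7, 4006)
```

```bash
cat > go.py <<'E'
# usage: go.py x y z(mm TCP) yaw_of_tool_y(deg): prints the shift/turn in tool axes
import sys,numpy as np
from scipy.spatial.transform import Rotation as Ro
from station import env
o=env.observe(); R=Ro.from_rotvec(o["ee_rot"])
a=R.as_matrix(); print("pos",(o["position"]*1000).round(1),"yaw_y",np.degrees(np.arctan2(a[1,1],a[0,1])).round(1),"tilt",np.degrees(np.arccos(-a[2,2])).round(2),"F",o["force"].round(1),"w",round(o["width"]*1000,1),"t",round(o["time_s"],2),"j",o["joints"].round(2))
v=list(map(float,sys.argv[1:]))
for i in range(0,len(v),4):
    x,y,z,w=v[i:i+4]; t=np.radians(w)
    Y=np.array([np.cos(t),np.sin(t),0]);Z=np.array([0,0,-1.]);X=np.cross(Y,Z)
    T=Ro.from_matrix(np.c_[X,Y,Z]); print("linear",R.inv().apply(np.array([x,y,z])-o["position"]*1000).round(1).tolist(),"rotation",(R.inv()*T).as_rotvec(degrees=True).round(2).tolist())
E
python3 go.py 520 100 260 69.7
```

```text
pos [251.1 599.1 230.5] yaw_y 67.3 tilt 0.08 F [-0.6  0.5 -0.4] w 85.3 t 0.1 j [-1.27  0.33  0.04  1.47 -0.01  1.34 -0.06]
linear [-440.9, -356.4, -28.9] rotation [-0.08, 0.0, -2.44]
```

```bash
python3 -m handwheel '[{"linear":[-441,-356,-29],"rotation":[0,0,-2.4],"jaw":1},{"linear":[-441,-356,-29],"rotation":[0,0,-2.4],"jaw":1},{"linear":[-441,-356,-29],"rotation":[0,0,-2.4],"jaw":1},{"linear":[-441,-356,-29],"rotation":[0,0,-2.4],"jaw":1},{"linear":[-441,-356,-29],"rotation":[0,0,-2.4],"jaw":1},{"linear":[-441,-356,-29],"rotation":[0,0,-2.4],"jaw":1},{"linear":[-441,-356,-29],"rotation":[0,0,-2.4],"jaw":1},{"linear":[-441,-356,-29],"rotation":[0,0,-2.4],"jaw":1},{"linear":[-441,-356,-29],"rotation":[0,0,-2.4],"jaw":1},{"linear":[-441,-356,-29],"rotation":[0,0,-2.4],"jaw":1}]'; python3 go.py 549.5 -324.7 240 69.7
```

```text
time_s: 0.93
position: [0.449, 0.231, 0.2524]
ee_rot: [-0.555, -3.092, 0.002]
force: [0.7, 0.6, 0.7]
width: 0.0853
pos [449.  231.  252.4] yaw_y 69.7 tilt 0.08 F [0.7 0.6 0.7] w 85.3 t 0.93 j [-0.86  0.02  0.3   1.79 -0.    1.33  0.66]
linear [-287.3, -486.2, 13.1] rotation [-0.08, -0.01, -0.04]
```

```bash
python3 -m handwheel '[{"linear":[-287,-486,13],"rotation":[0,0,0],"jaw":1},{"linear":[-287,-486,13],"rotation":[0,0,0],"jaw":1},{"linear":[-287,-486,13],"rotation":[0,0,0],"jaw":1},{"linear":[-287,-486,13],"rotation":[0,0,0],"jaw":1},{"linear":[-287,-486,13],"rotation":[0,0,0],"jaw":1},{"linear":[-287,-486,13],"rotation":[0,0,0],"jaw":1},{"linear":[-287,-486,13],"rotation":[0,0,0],"jaw":1},{"linear":[-287,-486,13],"rotation":[0,0,0],"jaw":1},{"linear":[-287,-486,13],"rotation":[0,0,0],"jaw":1},{"linear":[-287,-486,13],"rotation":[0,0,0],"jaw":1}]'; python3 go.py 549.5 -324.7 180 69.7
```

```text
time_s: 1.77
position: [0.5224, -0.1787, 0.2433]
ee_rot: [-0.554, -3.092, 0.002]
force: [1.0, -0.1, 0.2]
width: 0.0853
pos [ 522.4 -178.7  243.3] yaw_y 69.7 tilt 0.06 F [ 1.  -0.1  0.2] w 85.3 t 1.77 j [-0.41  0.14  0.74  1.72 -0.1   1.32  1.56]
linear [-76.1, -127.4, 63.5] rotation [-0.06, 0.01, -0.01]
```

```bash
python3 -m handwheel '[{"linear":[-76,-127.4,63.5],"rotation":[0,0,0],"jaw":1},{"linear":[-76,-127.4,63.5],"rotation":[0,0,0],"jaw":1},{"linear":[-76,-127.4,63.5],"rotation":[0,0,0],"jaw":1},{"linear":[-76,-127.4,63.5],"rotation":[0,0,0],"jaw":1},{"linear":[-76,-127.4,63.5],"rotation":[0,0,0],"jaw":1},{"linear":[-76,-127.4,63.5],"rotation":[0,0,0],"jaw":1},{"linear":[-76,-127.4,63.5],"rotation":[0,0,0],"jaw":1}]'; python3 go.py 549.5 -324.7 110 69.7;  python3 - <<'E'
from h import *
p,d=env.get_image("scene"); cv2.imwrite("pics/s1.png",cv2.resize(p[110:290,60:300,::-1],None,fx=3,fy=3))
E
```

```text
time_s: 2.35
position: [0.5493, -0.3243, 0.1796]
ee_rot: [-0.554, -3.091, 0.001]
force: [-0.3, 0.9, 0.5]
width: 0.0853
pos [ 549.3 -324.3  179.6] yaw_y 69.7 tilt 0.07 F [-0.3  0.9  0.5] w 85.3 t 2.35 j [-0.12  0.42  0.77  1.59 -0.3   1.26  1.92]
linear [-0.4, -0.2, 69.6] rotation [-0.05, -0.05, -0.03]
```

View pics/s1.png

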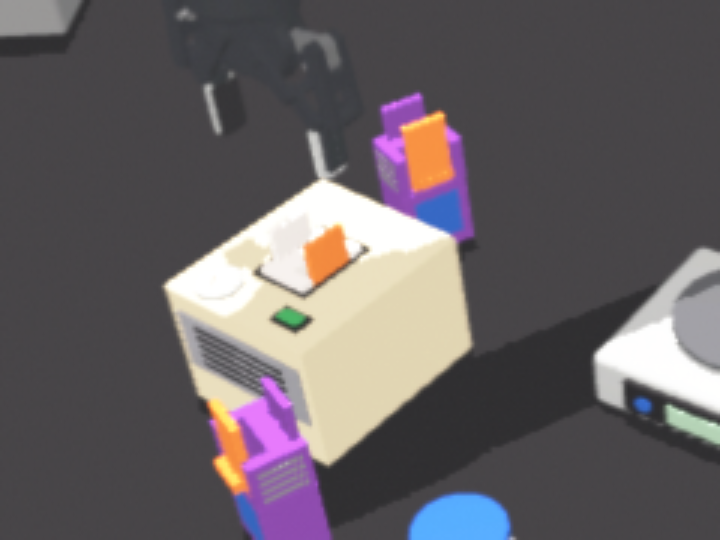

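The crop shows the open fingers straddling the handle, with the orange tab at (327,255) and the white fin at (292,235) in the crop. The purple ones are well clear. I'll descend so the tips stay above the body top.

```bash
python3 -m handwheel '[{"linear":[0,0,30],"rotation":[0,0,0],"jaw":1},{"linear":[0,0,50],"rotation":[0,0,0],"jaw":1},{"linear":[-0.4,-0.2,65],"rotation":[0,0,0],"jaw":1},{"linear":[-0.4,-0.2,70.6],"rotation":[0,0,0],"jaw":1},{"linear":[-0.4,-0.2,70.6],"rotation":[0,0,0],"jaw":1},{"linear":[-0.4,-0.2,70.6],"rotation":[0,0,0],"jaw":1}]'; python3 go.py 549.5 -324.7 109 69.7
```

```text
time_s: 2.9
position: [0.5509, -0.3232, 0.1107]
ee_rot: [0.55, 3.092, -0.0]
force: [0.6, 0.9, -0.2]
width: 0.0853
pos [ 550.9 -323.2  110.7] yaw_y 69.8 tilt 0.08 F [ 0.6  0.9 -0.2] w 85.3 t 2.9 j [-0.1   0.48  0.74  1.67 -0.35  1.13  1.95]
linear [0.8, -1.9, 1.7] rotation [0.01, 0.08, 0.13]
```

```bash
python3 -m handwheel '[{"linear":[0.8,-1.9,1.7],"rotation":[0,0,0],"jaw":0.6},{"linear":[0.8,-1.9,1.7],"rotation":[0,0,0],"jaw":0.6},{"linear":[0.8,-1.9,1.7],"rotation":[0,0,0],"jaw":0.6},{"linear":[0.8,-1.9,1.7],"rotation":[0,0,0],"jaw":0.6}]'; python3 go.py 549.5 -324.7 109 69.7
```

```text
time_s: 3.23
position: [0.5498, -0.3248, 0.1097]
ee_rot: [0.55, 3.091, -0.0]
force: [1.1, -0.3, 0.3]
width: 0.0508
pos [ 549.8 -324.8  109.7] yaw_y 69.8 tilt 0.14 F [ 1.1 -0.3  0.3] w 50.8 t 3.23 j [-0.1   0.48  0.74  1.67 -0.35  1.13  1.96]
linear [0.3, 0.0, 0.7] rotation [0.02, 0.13, 0.13]
```

Now squeeze and hold.

```bash
python3 -m handwheel '[{"linear":[0.3,0,0.7],"rotation":[0,0,0],"jaw":0.5},{"linear":[0.3,0,0.7],"rotation":[0,0,0],"jaw":0.4},{"linear":[0.3,0,0.7],"rotation":[0,0,0],"jaw":0.3},{"linear":[0.3,0,0.7],"rotation":[0,0,0],"jaw":0.1},{"linear":[0.3,0,0.7],"rotation":[0,0,0],"jaw":0},{"linear":[0.3,0,0.7],"rotation":[0,0,0],"jaw":0},{"linear":[0.3,0,0.7],"rotation":[0,0,0],"jaw":0}]'; python3 go.py 549.5 -324.7 109 69.7
```

```text
time_s: 3.82
position: [0.55, -0.3251, 0.1099]
ee_rot: [0.55, 3.089, -0.0]
force: [-0.2, 0.9, 6.1]
width: 0.0271
pos [ 550.  -325.1  109.9] yaw_y 69.8 tilt 0.21 F [-0.2  0.9  6.1] w 27.1 t 3.82 j [-0.1   0.48  0.74  1.67 -0.35  1.13  1.96]
linear [0.6, 0.2, 0.8] rotation [0.02, 0.21, 0.13]
```

```bash
python3 -m handwheel '[{"linear":[0,0,-0.5],"rotation":[0,0,0],"jaw":0},{"linear":[0,0,-0.5],"rotation":[0,0,0],"jaw":0}]'; python3 go.py 549.5 -324.7 109 69.7;python3 - <<'E'
from h import *
p,d=env.get_image("scene"); cv2.imwrite("pics/s2.png",cv2.resize(p[130:250,100:260,::-1],None,fx=5,fy=5))
E
```

```text
time_s: 3.98
position: [0.5496, -0.3253, 0.1101]
ee_rot: [0.55, 3.09, -0.001]
force: [-0.2, -0.3, -4.0]
width: 0.027
pos [ 549.6 -325.3  110.1] yaw_y 69.8 tilt 0.18 F [-0.2 -0.3 -4. ] w 27.0 t 3.98 j [-0.1   0.48  0.74  1.67 -0.35  1.13  1.96]
linear [0.3, 0.5, 1.1] rotation [0.0, 0.18, 0.11]
```

View pics/s2.png

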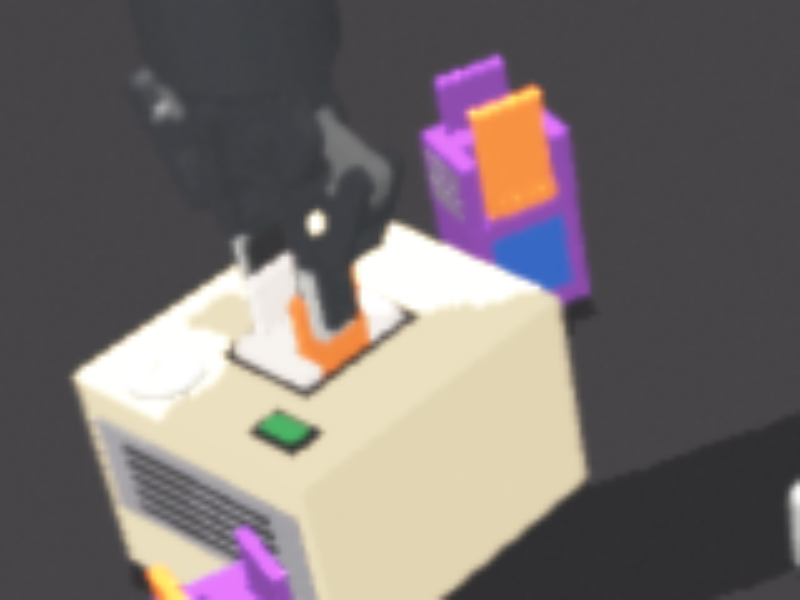

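The crop shows both pads on the handle, with the tab pressed in at about (330,345) and white body top visible outside it. I'll test the lift slowly.

```bash
python3 -m handwheel '[{"linear":[0,0,-1.5],"rotation":[0,0,0],"jaw":0},{"linear":[0,0,-3],"rotation":[0,0,0],"jaw":0},{"linear":[0,0,-4.5],"rotation":[0,0,0],"jaw":0},{"linear":[0,0,-6],"rotation":[0,0,0],"jaw":0}]'; python3 go.py 549.5 -324.7 109 69.7
```

```text
time_s: 4.37
position: [0.5494, -0.3253, 0.116]
ee_rot: [0.55, 3.09, -0.001]
force: [-0.6, 0.3, -2.8]
width: 0.027
pos [ 549.4 -325.3  116. ] yaw_y 69.8 tilt 0.15 F [-0.6  0.3 -2.8] w 27.0 t 4.37 j [-0.1   0.47  0.74  1.66 -0.35  1.14  1.95]
linear [0.1, 0.6, 7.0] rotation [-0.01, 0.15, 0.11]
```

```bash
python3 -m handwheel '[{"linear":[0,0,-3],"rotation":[0,0,0],"jaw":0},{"linear":[0,0,-6],"rotation":[0,0,0],"jaw":0},{"linear":[0,0,-9],"rotation":[0,0,0],"jaw":0},{"linear":[0,0,-12],"rotation":[0,0,0],"jaw":0}]'; python3 -m handwheel '[{"linear":[0,0,-6],"rotation":[0,0,0],"jaw":0},{"linear":[0,0,-12],"rotation":[0,0,0],"jaw":0},{"linear":[0,0,-18],"rotation":[0,0,0],"jaw":0},{"linear":[0,0,-24],"rotation":[0,0,0],"jaw":0}]'; python3 go.py 549.5 -325.3 240 69.7
```

```text
time_s: 4.7
position: [0.5494, -0.3253, 0.1284]
ee_rot: [0.55, 3.09, -0.001]
force: [0.7, -0.6, -2.8]
width: 0.0272
time_s: 5.03
position: [0.5494, -0.3254, 0.1533]
ee_rot: [0.55, 3.09, -0.001]
force: [-0.0, -0.8, -3.6]
width: 0.0271
pos [ 549.4 -325.4  153.3] yaw_y 69.8 tilt 0.19 F [-0.  -0.8 -3.6] w 27.1 t 5.03 j [-0.11  0.44  0.76  1.63 -0.32  1.2   1.93]
linear [-0.3, 0.1, -86.7] rotation [-0.01, 0.19, 0.11]
```

```bash
python3 -m handwheel '[{"linear":[0,0,-12],"rotation":[0,0,0],"jaw":0},{"linear":[0,0,-28],"rotation":[0,0,0],"jaw":0},{"linear":[0,0,-44],"rotation":[0,0,0],"jaw":0},{"linear":[0,0,-60],"rotation":[0,0,0],"jaw":0},{"linear":[0,0,-74],"rotation":[0,0,0],"jaw":0},{"linear":[0,0,-80],"rotation":[0,0,0],"jaw":0},{"linear":[0,0,-80],"rotation":[0,0,0],"jaw":0}]'; python3 go.py 482.4 -24.2 232 69.7
```

```text
time_s: 5.62
position: [0.5498, -0.3259, 0.2355]
ee_rot: [0.55, 3.087, -0.002]
force: [0.3, -1.0, -2.6]
width: 0.0274
pos [ 549.8 -325.9  235.5] yaw_y 69.8 tilt 0.36 F [ 0.3 -1.  -2.6] w 27.4 t 5.62 j [-0.13  0.38  0.79  1.52 -0.27  1.35  1.9 ]
linear [167.4, 259.8, 2.3] rotation [-0.01, 0.36, 0.1]
```

```bash
python3 -m handwheel '[{"linear":[8,13,0],"rotation":[0,0.36,0.1],"jaw":0},{"linear":[25,39,0],"rotation":[0,0.36,0.1],"jaw":0},{"linear":[47,73,0],"rotation":[0,0.36,0.1],"jaw":0},{"linear":[69,107,1],"rotation":[0,0.36,0.1],"jaw":0},{"linear":[91,141,1],"rotation":[0,0.36,0.1],"jaw":0},{"linear":[113,175,1],"rotation":[0,0.36,0.1],"jaw":0},{"linear":[133,207,2],"rotation":[0,0.36,0.1],"jaw":0},{"linear":[151,234,2],"rotation":[0,0.36,0.1],"jaw":0},{"linear":[163,253,2],"rotation":[0,0.36,0.1],"jaw":0},{"linear":[167.4,259.8,2],"rotation":[0,0.36,0.1],"jaw":0}]'; python3 -m handwheel '[{"linear":[0,0,0],"rotation":[0,0,0],"jaw":0}]'; python3 go.py 482.4 -24.2 162 69.7
python3 - <<'E'
from h import *
p,d=env.get_image("scene"); cv2.imwrite("pics/s3.png",cv2.resize(p[70:300,200:420,::-1],None,fx=2.5,fy=2.5)); np.savez("s3.npz",p=p,d=d)
p,d=env.get_image("top"); np.savez("t3.npz",p=p,d=d)
E
```

```text
time_s: 6.45
position: [0.4812, -0.02, 0.2317]
ee_rot: [-0.545, -3.092, -0.001]
force: [-0.0, -0.2, -4.4]
width: 0.0273
time_s: 6.53
position: [0.4806, -0.0183, 0.2313]
ee_rot: [-0.541, -3.093, -0.002]
force: [0.6, -0.3, -3.4]
width: 0.0268
pos [480.6 -18.3 231.3] yaw_y 70.2 tilt 0.14 F [ 0.6 -0.3 -3.4] w 26.8 t 6.53 j [-0.66 -0.04  0.6   1.89  0.02  1.29  1.16]
linear [-3.8, -5.0, 69.2] rotation [0.05, -0.13, 0.46]
```

View pics/s3.png

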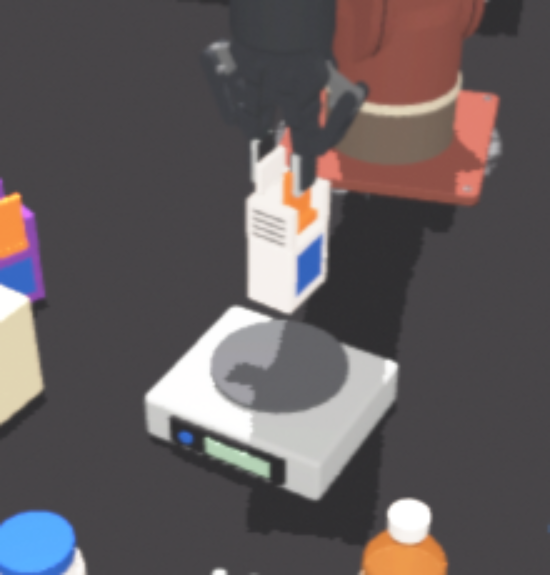

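The crop shows the cartridge hanging upright over the pan, held by its handle with the tab pressed. Now the descent.

```bash
python3 -m handwheel '[{"linear":[-3.8,-5,10],"rotation":[0,0,0.4],"jaw":0},{"linear":[-3.8,-5,25],"rotation":[0,0,0.4],"jaw":0},{"linear":[-3.8,-5,40],"rotation":[0,0,0.4],"jaw":0},{"linear":[-3.8,-5,55],"rotation":[0,0,0.4],"jaw":0},{"linear":[-3.8,-5,66],"rotation":[0,0,0.4],"jaw":0},{"linear":[-3.8,-5,72],"rotation":[0,0,0.4],"jaw":0},{"linear":[-3.8,-5,73],"rotation":[0,0,0.4],"jaw":0},{"linear":[-3.8,-5,73],"rotation":[0,0,0.4],"jaw":0}]'; python3 go.py 482.4 -24.2 153 69.7
python3 - <<'E'
from h import *
f=np.load("s3.npz");P,C=cloud("scene",f["p"],f["d"])
m=box(P,.44,.53,-.08,.04,.1,.245)&(C.min(1)>110); print("s3 white low z",np.percentile(P[m][:,2],[0.5,1,2,5]).round(4))
E
```

```text
time_s: 7.3
position: [0.4827, -0.0269, 0.1581]
ee_rot: [-0.557, -3.089, -0.0]
force: [-0.1, 0.4, -2.9]
width: 0.0267
pos [482.7 -26.9 158.1] yaw_y 69.6 tilt 0.13 F [-0.1  0.4 -2.9] w 26.7 t 7.3 j [-0.64  0.04  0.62  1.98 -0.02  1.14  1.21]
linear [1.3, 2.4, 5.1] rotation [-0.02, -0.13, -0.13]
s3 white low z [0.1357 0.1362 0.1376 0.1409]
```

```bash
python3 -m handwheel '[{"linear":[1,2,1],"rotation":[0,0,0],"jaw":0},{"linear":[1,2,2],"rotation":[0,0,0],"jaw":0},{"linear":[1,2,3],"rotation":[0,0,0],"jaw":0},{"linear":[1,2,3.5],"rotation":[0,0,0],"jaw":0},{"linear":[1,2,4],"rotation":[0,0,0],"jaw":0},{"linear":[1,2,4],"rotation":[0,0,0],"jaw":0}]'; python3 go.py 482.4 -24.2 153 69.7
```

```text
time_s: 7.8
position: [0.4825, -0.0247, 0.1541]
ee_rot: [-0.557, -3.09, -0.0]
force: [0.2, -0.3, -3.2]
width: 0.0275
pos [482.5 -24.7 154.1] yaw_y 69.6 tilt 0.13 F [ 0.2 -0.3 -3.2] w 27.5 t 7.8 j [-0.64  0.04  0.62  1.98 -0.03  1.13  1.21]
linear [0.2, 0.4, 1.1] rotation [-0.02, -0.13, -0.13]
```

```bash
python3 -m handwheel '[{"linear":[0,0,0.5],"rotation":[0,0,0],"jaw":0},{"linear":[0,0,1],"rotation":[0,0,0],"jaw":0},{"linear":[0,0,1],"rotation":[0,0,0],"jaw":0}]'; python3 go.py 482.4 -24.2 153 69.7
```

```text
time_s: 8.05
position: [0.4825, -0.0246, 0.1531]
ee_rot: [-0.557, -3.09, -0.0]
force: [0.5, 0.4, -4.0]
width: 0.0271
pos [482.5 -24.6 153.1] yaw_y 69.6 tilt 0.13 F [ 0.5  0.4 -4. ] w 27.1 t 8.05 j [-0.64  0.04  0.62  1.98 -0.03  1.12  1.21]
linear [0.3, 0.4, 0.1] rotation [-0.01, -0.13, -0.13]
```

```bash
python3 -m handwheel '[{"linear":[0,0,0.4],"rotation":[0,0,0],"jaw":0},{"linear":[0,0,0.7],"rotation":[0,0,0],"jaw":0},{"linear":[0,0,0.7],"rotation":[0,0,0],"jaw":0}]' | grep -A0 -E "force|position"; python3 -m handwheel '[{"linear":[0,0,0.4],"rotation":[0,0,0],"jaw":0},{"linear":[0,0,0.7],"rotation":[0,0,0],"jaw":0},{"linear":[0,0,0.7],"rotation":[0,0,0],"jaw":0}]'
```

```text
position: [0.4827, -0.0248, 0.153]
--
force: [-2.0, -1.2, 5.0]
time_s: 8.55
position: [0.4828, -0.0249, 0.153]
ee_rot: [-0.557, -3.09, -0.001]
force: [-5.1, -0.3, 7.5]
width: 0.0274
```

```bash
python3 -m handwheel '[{"linear":[0,0,-0.3],"rotation":[0,0,0],"jaw":0},{"linear":[0,0,-0.3],"rotation":[0,0,0],"jaw":0.32},{"linear":[0,0.8,-0.3],"rotation":[0,0,0],"jaw":0.34},{"linear":[0,1.7,-0.3],"rotation":[0,0,0],"jaw":0.36},{"linear":[0,2.6,-0.3],"rotation":[0,0,0],"jaw":0.38},{"linear":[0,3.5,-0.3],"rotation":[0,0,0],"jaw":0.40},{"linear":[0,4.3,-0.3],"rotation":[0,0,0],"jaw":0.42},{"linear":[0,5.1,-0.3],"rotation":[0,0,0],"jaw":0.44},{"linear":[0,5.5,-0.3],"rotation":[0,0,0],"jaw":0.46},{"linear":[0,5.5,-0.3],"rotation":[0,0,0],"jaw":0.48}]'; python3 -m handwheel '[{"linear":[0,0,0],"rotation":[0,0,0],"jaw":0.6},{"linear":[0,0,0],"rotation":[0,0,0],"jaw":0.75},{"linear":[0,0,0],"rotation":[0,0,0],"jaw":0.75}]'
python3 - <<'E'
from h import *
p,d=env.get_image("scene"); cv2.imwrite("pics/s4.png",cv2.resize(p[90:270,220:400,::-1],None,fx=3,fy=3)); np.savez("s4.npz",p=p,d=d)
p,d=env.get_image("top"); np.savez("t4.npz",p=p,d=d)
E
python3 go.py 482 -24 215 69.7
```

```text
time_s: 9.38
position: [0.4851, -0.0196, 0.1535]
ee_rot: [-0.557, -3.091, -0.002]
force: [0.6, 1.4, -0.7]
width: 0.0411
time_s: 9.63
position: [0.4853, -0.0197, 0.1538]
ee_rot: [-0.557, -3.091, -0.002]
force: [0.6, -0.2, -0.0]
width: 0.0638
pos [485.2 -19.7 153.6] yaw_y 69.6 tilt 0.08 F [-0.4  0.2 -0.2] w 63.9 t 9.73 j [-0.65  0.05  0.62  1.98 -0.03  1.12  1.2 ]
linear [1.5, -5.1, -61.4] rotation [0.05, -0.07, -0.15]
```

View pics/s4.png

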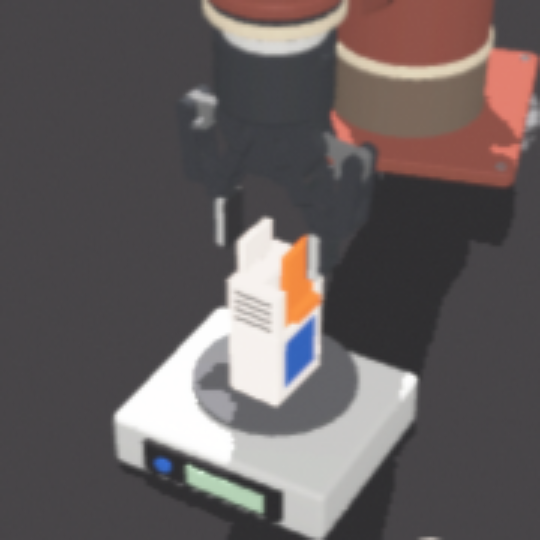

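The crop shows the cartridge upright on the pan with its base around (275,390), fingers clear. I'll rise, then turn 90°.

```bash
python3 -m handwheel '[{"linear":[0,0,-15],"rotation":[0,0,0],"jaw":0.75},{"linear":[0,0,-35],"rotation":[0,0,0],"jaw":0.8},{"linear":[0,0,-60],"rotation":[0,0,0],"jaw":1},{"linear":[0,0,-75],"rotation":[0,0,10],"jaw":1},{"linear":[0,0,-80],"rotation":[0,0,20],"jaw":1},{"linear":[0,0,-80],"rotation":[0,0,30],"jaw":1},{"linear":[0,0,-80],"rotation":[0,0,40],"jaw":1},{"linear":[0,0,-80],"rotation":[0,0,50],"jaw":1},{"linear":[0,0,-80],"rotation":[0,0,60],"jaw":1},{"linear":[0,0,-80],"rotation":[0,0,60],"jaw":1}]'; python3 go.py 484 -20 232 -20.3
python3 - <<'E'
from h import *
p,d=env.get_image("scene"); np.savez("s5.npz",p=p,d=d)
p2,d2=env.get_image("top"); np.savez("t5.npz",p=p2,d=d2)
for n,p,d in(("scene",p,d),("top",p2,d2)):
    P,C=cloud(n,p,d); sat=C.max(1)-C.min(1)
    m=box(P,.43,.54,-.08,.04,.063,.185)
    if n=="scene":
        b=m&(P[:,2]<.145)&((P[:,2]>.07)); print(n,"body",rect(P[b]),P[b].mean(0).round(4))
        bl=b&(C[:,2]>C[:,0]+60); q=P[bl]; print("window",len(q),rect(q),q.mean(0).round(4), np.degrees(np.arctan2(*np.linalg.eigh(np.cov(q[:,:2].T))[1][::-1,1])).round(1))
    t=m&(P[:,2]>.145); o=t&(sat>60)&(C[:,0]>C[:,2]+60); w=t&(sat<40)&(C[:,0]>130)&(P[:,2]>.16)
    print(n,"tab",rect(P[o]) if o.sum()>3 else 0,P[o].mean(0).round(4),"fin",rect(P[w]) if w.sum()>3 else 0,P[w].mean(0).round(4),P[t][:,2].max().round(4))
E
```

```text
time_s: 10.57
position: [0.4852, -0.0198, 0.2337]
ee_rot: [-1.822, -2.558, -0.001]
force: [-0.6, -0.5, 0.4]
width: 0.0858
pos [485.2 -19.8 233.7] yaw_y 19.1 tilt 0.08 F [-0.6 -0.5  0.4] w 85.8 t 10.57 j [-0.64 -0.03  0.59  1.87  0.02  1.3   0.27]
linear [0.2, -1.2, 1.7] rotation [-0.03, -0.08, 39.36]
scene body (array([496.9,  -9.3]), array([36. , 68.9]), 33.7, 877) [ 0.5005 -0.0145  0.1091]
window 136 (array([ 4.916e+02, -2.000e-01]), array([ 3.4, 38.4]), 70.6, 136) [ 4.918e-01 -2.000e-04  8.970e-02] 160.4
scene tab (array([481.9,  -3.1]), array([51.9, 18.3]), 7.1, 163) [ 0.492  -0.0018  0.1634] fin (array([478.4, -33.7]), array([ 8.9, 35.7]), 71.7, 98) [ 0.4799 -0.0334  0.1703] 0.1786<stdin>:11: RuntimeWarning: Mean of empty slice.
  ret = um.true_divide(
Traceback (most recent call last):
ValueError: zero-size array to reduction operation maximum which has no identity
```

```bash
python3 -m handwheel '[{"linear":[0,-1,0],"rotation":[0,0,10],"jaw":1},{"linear":[0,-1,0],"rotation":[0,0,20],"jaw":1},{"linear":[0,-1,0],"rotation":[0,0,30],"jaw":1},{"linear":[0,-1,0],"rotation":[0,0,39.2],"jaw":1},{"linear":[0,-1,0],"rotation":[0,0,39.2],"jaw":1},{"linear":[0,-1,0],"rotation":[0,0,39.2],"jaw":1},{"linear":[0,-1,0],"rotation":[0,0,39.2],"jaw":1},{"linear":[0,-1,0],"rotation":[0,0,39.2],"jaw":1}]'; python3 go.py 484.4 -19.3 150 -20
```

```text
time_s: 11.33
position: [0.4843, -0.0202, 0.2337]
ee_rot: [-2.566, -1.81, -0.0]
force: [0.2, -0.5, 0.4]
width: 0.0853
pos [484.3 -20.2 233.7] yaw_y -19.6 tilt 0.08 F [ 0.2 -0.5  0.4] w 85.3 t 11.33 j [-0.63 -0.03  0.58  1.87  0.02  1.3  -0.4 ]
linear [0.8, -0.1, 83.7] rotation [-0.06, -0.06, 0.38]
```

```bash
python3 -m handwheel '[{"linear":[0.8,0,15],"rotation":[0,0,0.4],"jaw":1},{"linear":[0.8,0,40],"rotation":[0,0,0.4],"jaw":1},{"linear":[0.8,0,65],"rotation":[0,0,0.4],"jaw":1},{"linear":[0.8,0,80],"rotation":[0,0,0.4],"jaw":1},{"linear":[0.8,0,84],"rotation":[0,0,0.4],"jaw":1},{"linear":[0.8,0,84],"rotation":[0,0,0.4],"jaw":1}]'; python3 go.py 484.4 -19.3 111 -20;python3 - <<'E'
from h import *
p,d=env.get_image("scene"); cv2.imwrite("pics/s6.png",cv2.resize(p[90:270,220:400,::-1],None,fx=3,fy=3))
E
```

```text
time_s: 11.83
position: [0.4839, -0.0194, 0.149]
ee_rot: [-2.569, -1.804, 0.003]
force: [0.7, 0.2, 0.1]
width: 0.0853
pos [483.9 -19.4 149. ] yaw_y -19.8 tilt 0.15 F [0.7 0.2 0.1] w 85.3 t 11.83 j [-0.62  0.05  0.59  1.99 -0.03  1.12 -0.36]
linear [0.3, 0.6, 38.0] rotation [-0.15, 0.02, 0.16]
```

View pics/s6.png

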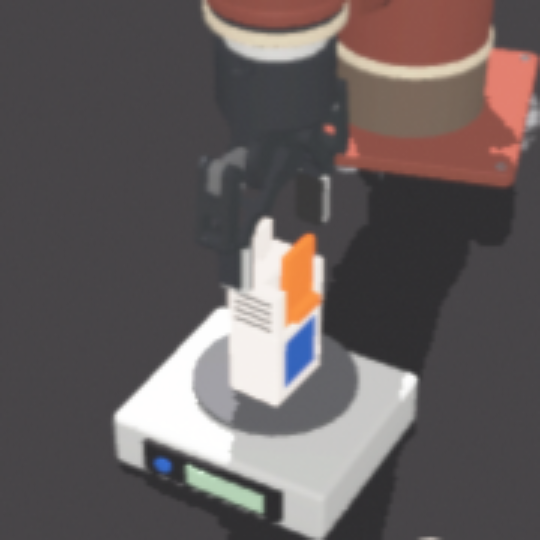

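Run:
```python
from h import *
c=env.calibration("scene");T=np.linalg.inv(c["pose"])
for X in([.524,-.033,.162],[.444,-.005,.162],[.4844-.0145,-.0193-.04,.162],[.4844+.0145,-.0193+.04,.162]):
    q=T[:3,:3]@X+T[:3,3]; q=c["mtx"]@q; q=q[:2]/q[2]; print(X,q.round(),((q-[220,90])*3).round())
```

```text
[0.524, -0.033, 0.162] [300. 186.] [240. 287.]
[0.444, -0.005, 0.162] [322. 165.] [307. 224.]
[0.4699, -0.059300000000000005, 0.162] [294. 168.] [221. 235.]
[0.4989, 0.0207, 0.162] [329. 182.] [328. 276.]
```

The crop shows one finger tip at (240,287), in front of the ribbed +x end, and the other at (310,222) behind. Both match the projection for jaws along the cartridge's x.

```bash
python3 -m handwheel '[{"linear":[0.3,0.6,10],"rotation":[0,0,0],"jaw":1},{"linear":[0.3,0.6,22],"rotation":[0,0,0],"jaw":1},{"linear":[0.3,0.6,32],"rotation":[0,0,0],"jaw":1},{"linear":[0.3,0.6,37.5],"rotation":[0,0,0],"jaw":1},{"linear":[0.3,0.6,37.5],"rotation":[0,0,0],"jaw":1},{"linear":[0.3,0.6,37.5],"rotation":[0,0,0],"jaw":1}]'; python3 go.py 484.4 -19.3 111 -20
```

```text
time_s: 12.38
position: [0.4853, -0.0194, 0.1126]
ee_rot: [-2.57, -1.804, 0.001]
force: [0.7, -0.6, 0.2]
width: 0.0858
pos [485.3 -19.4 112.6] yaw_y -19.9 tilt 0.07 F [ 0.7 -0.6  0.2] w 85.8 t 12.38 j [-0.61  0.1   0.59  2.02 -0.07  1.04 -0.33]
linear [-0.2, -0.8, 1.6] rotation [-0.07, -0.02, 0.12]
```

```bash
python3 -m handwheel '[{"linear":[-0.2,-0.6,1],"rotation":[0,0,0],"jaw":0.85},{"linear":[-0.2,-0.6,1],"rotation":[0,0,0],"jaw":0.75},{"linear":[-0.2,-0.6,1],"rotation":[0,0,0],"jaw":0.7},{"linear":[-0.2,-0.6,1],"rotation":[0,0,0],"jaw":0.65},{"linear":[-0.2,-0.6,1],"rotation":[0,0,0],"jaw":0.6},{"linear":[-0.2,-0.6,1],"rotation":[0,0,0],"jaw":0.4},{"linear":[-0.2,-0.6,1],"rotation":[0,0,0],"jaw":0.2},{"linear":[-0.2,-0.6,1],"rotation":[0,0,0],"jaw":0.2}]'; python3 -m handwheel '[{"linear":[0,0,-1],"rotation":[0,0,0],"jaw":0.2},{"linear":[0,0,-4],"rotation":[0,0,0],"jaw":0.2},{"linear":[0,0,-8],"rotation":[0,0,0],"jaw":0.2},{"linear":[0,0,-10],"rotation":[0,0,0],"jaw":0.2},{"linear":[0,0,-10],"rotation":[0,0,0],"jaw":0.2}]';  python3 go.py 484.4 -19.3 215 -20
```

```text
time_s: 13.05
position: [0.4847, -0.0192, 0.1121]
ee_rot: [-2.57, -1.804, 0.0]
force: [-4.0, 0.5, 6.7]
width: 0.0551
time_s: 13.47
position: [0.485, -0.0192, 0.1227]
ee_rot: [-2.57, -1.804, -0.001]
force: [-0.3, -0.9, -3.1]
width: 0.055
pos [485.  -19.2 122.7] yaw_y -19.9 tilt 0.09 F [-0.3 -0.9 -3.1] w 55.0 t 13.47 j [-0.61  0.09  0.59  2.01 -0.06  1.06 -0.34]
linear [-0.2, -0.6, -92.3] rotation [-0.04, -0.08, 0.12]
```

```bash
python3 -m handwheel '[{"linear":[0,0,-12],"rotation":[0,0,0],"jaw":0.2},{"linear":[0,0,-30],"rotation":[0,0,0],"jaw":0.2},{"linear":[0,0,-50],"rotation":[0,0,0],"jaw":0.2},{"linear":[0,0,-70],"rotation":[0,0,0],"jaw":0.2},{"linear":[0,0,-84],"rotation":[0,0,0],"jaw":0.2},{"linear":[0,0,-90],"rotation":[0,0,0],"jaw":0.2},{"linear":[0,0,-90],"rotation":[0,0,0],"jaw":0.2}]';  python3 go.py 542.5 282.4 212 -23.2
```

```text
time_s: 14.05
position: [0.4857, -0.0193, 0.2137]
ee_rot: [-2.571, -1.804, -0.004]
force: [1.2, 0.2, -3.3]
width: 0.0551
pos [485.7 -19.3 213.7] yaw_y -19.9 tilt 0.16 F [ 1.2  0.2 -3.3] w 55.1 t 14.05 j [-0.63 -0.02  0.58  1.9   0.01  1.25 -0.4 ]
linear [303.0, -49.1, 2.5] rotation [0.06, -0.15, 3.32]
```

```bash
python3 -m handwheel '[{"linear":[15,-2,0],"rotation":[0,0,0.5],"jaw":0.2},{"linear":[45,-7,0],"rotation":[0,0,1],"jaw":0.2},{"linear":[84,-14,0],"rotation":[0,0,1.5],"jaw":0.2},{"linear":[123,-20,0],"rotation":[0,0,2],"jaw":0.2},{"linear":[162,-26,0],"rotation":[0,0,2.5],"jaw":0.2},{"linear":[201,-33,1],"rotation":[0,0,3],"jaw":0.2},{"linear":[237,-38,1],"rotation":[0,0,3.3],"jaw":0.2},{"linear":[270,-44,1],"rotation":[0,0,3.3],"jaw":0.2},{"linear":[294,-48,1],"rotation":[0,0,3.3],"jaw":0.2},{"linear":[303,-49,2],"rotation":[0,0,3.3],"jaw":0.2}]'; python3 -m handwheel '[{"linear":[0,0,0],"rotation":[0,0,0],"jaw":0.2}]'; python3 go.py 542.5 282.4 150 -23.2
```

```text
time_s: 14.88
position: [0.5413, 0.2873, 0.2102]
ee_rot: [-2.616, -1.736, -0.001]
force: [-0.5, -0.3, -4.0]
width: 0.0553
time_s: 14.97
position: [0.5408, 0.2889, 0.2083]
ee_rot: [-2.614, -1.739, 0.002]
force: [0.0, -0.0, -2.8]
width: 0.0555
pos [540.8 288.9 208.3] yaw_y -22.7 tilt 0.12 F [ 0.  -0.  -2.8] w 55.5 t 14.97 j [-0.88  0.28  0.38  1.61 -0.11  1.28 -0.87]
linear [-5.4, 4.2, 58.3] rotation [-0.12, 0.01, 0.47]
```

Centre it above the bay, then check before going in between the walls.

```bash
python3 -m handwheel '[{"linear":[-5.4,4.2,5],"rotation":[0,0,0.5],"jaw":0.2},{"linear":[-5.4,4.2,15],"rotation":[0,0,0.5],"jaw":0.2},{"linear":[-5.4,4.2,20],"rotation":[0,0,0.5],"jaw":0.2},{"linear":[-5.4,4.2,20],"rotation":[0,0,0.5],"jaw":0.2},{"linear":[-5.4,4.2,20],"rotation":[0,0,0.5],"jaw":0.2}]'; python3 go.py 542.5 282.4 68 -23.2
python3 - <<'E'
from h import *
p,d=env.get_image("scene"); cv2.imwrite("pics/s7.png",cv2.resize(p[100:310,370:550,::-1],None,fx=2.8,fy=2.8)); np.savez("s7.npz",p=p,d=d)
P,C=cloud("scene",p,d); sat=C.max(1)-C.min(1)
a=np.radians(-23.2);L=(P[:,:2]-[.5435,.2846])@np.array([[np.cos(a),-np.sin(a)],[np.sin(a),np.cos(a)]])*1000
z=P[:,2]; n=(abs(L)<60).all(1)
k=n&(z>.135)&(z<.225)&(sat<40)&(C[:,0]>130); print("white",np.percentile(L[k],[2,98],axis=0).round(1).tolist(),"zmin",np.percentile(z[k],[1,99]).round(4))
k=n&(z>.135)&(z<.27)&(C[:,0]>C[:,2]+90); print("orange",np.percentile(L[k],[2,98],axis=0).round(1).tolist())
k=n&(z>.135)&(C[:,2]>C[:,0]+60); print("window",np.percentile(L[k],[2,98],axis=0).round(1).tolist(),k.sum())
E
```

```text
time_s: 15.38
position: [0.5424, 0.2811, 0.1878]
ee_rot: [-2.623, -1.726, 0.003]
force: [-1.5, -0.4, -2.3]
width: 0.0553
pos [542.4 281.1 187.8] yaw_y -23.3 tilt 0.16 F [-1.5 -0.4 -2.3] w 55.3 t 15.38 j [-0.87  0.29  0.39  1.64 -0.12  1.24 -0.86]
linear [1.3, -0.1, 119.8] rotation [-0.15, 0.05, -0.11]
white [[-24.5, -23.8], [35.2, 15.6]] zmin [0.1356 0.2235]
orange [[-16.1, 10.3], [18.8, 23.2]]
window [[-19.8, 15.2], [15.8, 16.3]] 84
```

View pics/s7.png

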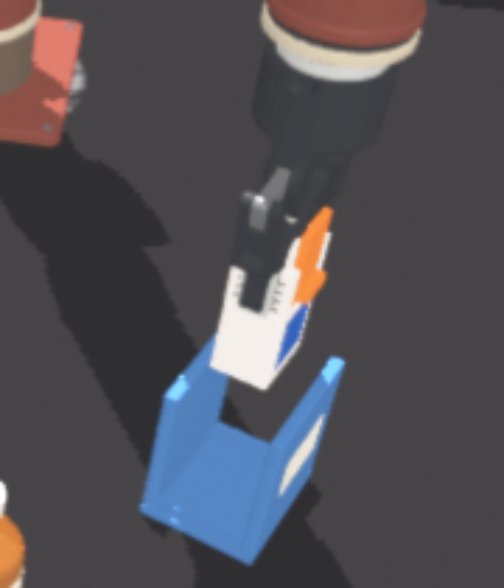

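The crop shows the cartridge upright over the bay, broad faces to the walls. In caddy axes it spans about -24 to +23.5 mm including the catch, against walls at ±33. I'll lower it in.

```bash
python3 -m handwheel '[{"linear":[0,0,10],"rotation":[0,0,0],"jaw":0.2},{"linear":[0,0,25],"rotation":[0,0,0],"jaw":0.2},{"linear":[0,0,42],"rotation":[0,0,0],"jaw":0.2},{"linear":[0,0,60],"rotation":[0,0,0],"jaw":0.2},{"linear":[0,0,78],"rotation":[0,0,0],"jaw":0.2},{"linear":[0,0,94],"rotation":[0,0,0],"jaw":0.2},{"linear":[0,0,106],"rotation":[0,0,0],"jaw":0.2},{"linear":[0,0,114],"rotation":[0,0,0],"jaw":0.2},{"linear":[0,0,118],"rotation":[0,0,0],"jaw":0.2},{"linear":[0,0,118],"rotation":[0,0,0],"jaw":0.2}]'; python3 go.py 542.5 281.5 63 -23.2
```

```text
time_s: 16.27
position: [0.5422, 0.2815, 0.0698]
ee_rot: [-2.623, -1.727, 0.003]
force: [-0.5, -0.2, -3.8]
width: 0.0552
pos [542.2 281.5  69.8] yaw_y -23.3 tilt 0.15 F [-0.5 -0.2 -3.8] w 55.2 t 16.27 j [-0.84  0.4   0.36  1.75 -0.17  1.02 -0.83]
linear [0.1, 0.3, 6.8] rotation [-0.14, 0.05, -0.09]
```

```bash
python3 -m handwheel '[{"linear":[0,0,1],"rotation":[0,0,0],"jaw":0.2},{"linear":[0,0,2],"rotation":[0,0,0],"jaw":0.2},{"linear":[0,0,3],"rotation":[0,0,0],"jaw":0.2},{"linear":[0,0,4],"rotation":[0,0,0],"jaw":0.2},{"linear":[0,0,5],"rotation":[0,0,0],"jaw":0.2},{"linear":[0,0,5.7],"rotation":[0,0,0],"jaw":0.2},{"linear":[0,0,5.7],"rotation":[0,0,0],"jaw":0.2}]'; python3 -m handwheel '[{"linear":[0,0,0.5],"rotation":[0,0,0],"jaw":0.2},{"linear":[0,0,1],"rotation":[0,0,0],"jaw":0.2},{"linear":[0,0,1],"rotation":[0,0,0],"jaw":0.2}]'
```

```text
time_s: 16.85
position: [0.5421, 0.2815, 0.064]
ee_rot: [-2.623, -1.726, 0.003]
force: [0.6, -0.6, -4.1]
width: 0.0557
time_s: 17.1
position: [0.5422, 0.2816, 0.0633]
ee_rot: [-2.623, -1.726, 0.003]
force: [-1.5, -0.0, 0.7]
width: 0.0551
```

```bash
python3 -m handwheel '[{"linear":[0,0,0.2],"rotation":[0,0,0],"jaw":0.2},{"linear":[0,0,0.2],"rotation":[0,0,0],"jaw":0.66},{"linear":[0,0,0.2],"rotation":[0,0,0],"jaw":0.7},{"linear":[0,0,0.2],"rotation":[0,0,0],"jaw":0.8},{"linear":[0,0,0.2],"rotation":[0,0,0],"jaw":0.95},{"linear":[0,0,0.2],"rotation":[0,0,0],"jaw":0.95},{"linear":[0,0,0.2],"rotation":[0,0,0],"jaw":0.95}]'; python3 -m handwheel '[{"linear":[0,0,-8],"rotation":[0,0,0],"jaw":0.95},{"linear":[0,0,-25],"rotation":[0,0,0],"jaw":0.95},{"linear":[0,0,-50],"rotation":[0,0,0],"jaw":0.95},{"linear":[0,0,-80],"rotation":[0,0,0],"jaw":0.95},{"linear":[0,0,-110],"rotation":[0,0,0],"jaw":0.95},{"linear":[0,0,-140],"rotation":[0,0,0],"jaw":0.95},{"linear":[0,0,-155],"rotation":[0,0,0],"jaw":0.95},{"linear":[0,0,-155],"rotation":[0,0,0],"jaw":0.95},{"linear":[0,0,-155],"rotation":[0,0,0],"jaw":0.95}]';python3 - <<'E'
from h import *
p,d=env.get_image("scene"); cv2.imwrite("pics/s8.png",p[...,::-1])
P,C=cloud("scene",p,d); sat=C.max(1)-C.min(1)
a=np.radians(-23.2);L=(P[:,:2]-[.5435,.2846])@np.array([[np.cos(a),-np.sin(a)],[np.sin(a),np.cos(a)]])*1000
z=P[:,2]; n=(abs(L)<40).all(1)
k=n&(z>.02)&(z<.14)&(sat<40)&(C[:,0]>130); print("white",np.percentile(L[k],[2,98],axis=0).round(1).tolist(),"z",np.percentile(z[k],[1,99]).round(4))
k=n&(z>.06)&(z<.14)&(C[:,0]>C[:,2]+90); print("orange",np.percentile(L[k],[2,98],axis=0).round(1).tolist(),z[k].max())
E
```

```text
time_s: 17.68
position: [0.5423, 0.2816, 0.0632]
ee_rot: [-2.623, -1.726, 0.003]
force: [0.8, -0.0, 0.4]
width: 0.0814
time_s: 18.43
position: [0.5431, 0.2817, 0.2195]
ee_rot: [-2.622, -1.726, -0.001]
force: [-0.3, 0.0, -0.9]
width: 0.0813
white [[-26.1, -23.5], [28.8, 15.7]] z [0.0209 0.1274]
orange [[-17.7, 10.7], [16.4, 23.2]] 0.12912412209896318
```

View pics/s8.png

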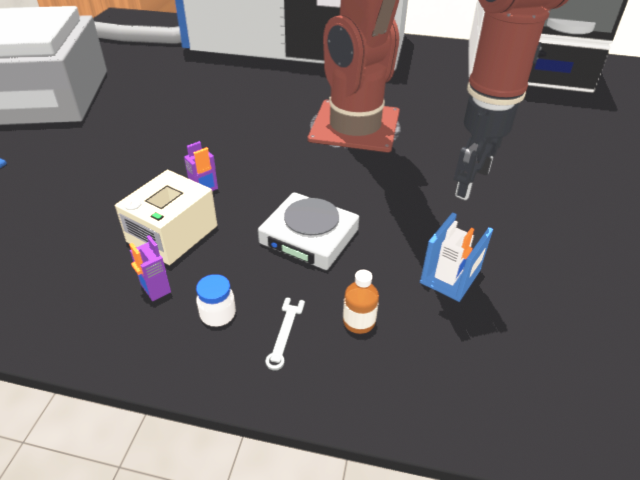

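The picture shows the cartridge standing upright in the bay at (455,253), the gripper clear above it at (475,170), and the bottle, jar, wrench and purple ones unmoved. Handing in.

```bash
python3 -c "
from station import env
print(env.job_done())"
```

```text
the job is handed in; nothing more can be done
None
```

The job is done and handed in at about 18.5 s of robot time; no verdict was reported.

- **Unlatching:** I squeezed the orange tab and lifted the cartridge out of the dryer with it pressed. The wrist readings I took during the lift stayed between about 3 and 4 N, roughly the cartridge's weight, so the latch was not forced.
- **Weighing:** It stood upright and untouched on the balance pan for about 3 s. Pressing it down to make contact gave readings of at most about 7.5 N.
- **Caddy:** I took it again by its ribbed ends, tab unpressed, and lowered it into the bay until it touched the floor, then let go.

**Last checks:** The final picture shows it upright in the bay, broad faces to the walls. Its handle top measured 127–129 mm above the bench, against 126 mm expected. It sits about 9 mm clear of both high walls, and the gripper is well above it. In the same picture the bottle, jar, wrench and purple look-alikes are where they started.

**One reading disagreed:** With the handle squeezed, the finger opening read 27 mm where 31 mm was expected. The tab still looked fully pressed and the cartridge came out freely.

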